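# Snug down a test pot's cover in star order

## Robot

A 7-joint arm with a two-finger parallel gripper is mounted at the origin on the work surface. World frame = base frame: x ahead of the robot, y to its left, z up, the work surface at z = 0. Lengths are in m, angles in rad, forces in N, time in s.
With the tool pointing down it reaches from about 0.4 to 0.9 m from the base axis. Payload 5.5 kg.
Tool frame: the origin (TCP) lies between the finger pads, 19 mm behind the fingertips; this is the grasp point; z points along the fingers, y is the line along which they close (so a half turn about z gives the same grasp; the last joint's range is limited). The gripper opens to 92 mm and grips with 3 to 60 N. Pads are 19 mm wide; open, the fingers measure 130 mm over their backs; the gripper's body (75 mm by 190 mm) begins 47 mm behind the grasp point.
Start: joints at [1.476, 0.501, -0.427, 1.55, 0.221, 1.138, -0.21], TCP at [0.228, -0.609, 0.246] pointing down, gripper open.
Joint ranges: [-2.88, 2.88], [-0.31, 2.03], [-1.54, 1.56], [0.2, 2.42], [-1.41, 4.55], [0.19, 2.02], [-2.57, 2.57]. Speed limits (rad/s): [2.57, 2.57, 3.14, 3.14, 3.14, 3.14, 3.14].

## Interface

Orientations are given as a unit quaternion [x, y, z, w].
In Python, from bench import manip, effector, viewer gives the robot as it stands. Calls block until the motion is done:
- manip.move_pose(position, orientation): joint-space move of the TCP to a pose.
- manip.servo_line(position, ori=None, vel=0.15): straight line of the TCP; ori=None keeps the orientation; vel is the mean speed in m/s.
- manip.movej(angles): joint-space move.
- effector.open_jaws() and effector.close(f_grip=None): open the fingers fully, or close them until they stop; f_grip is the grip in N (None keeps the last).
- manip.sleep(seconds).
- manip.solve_ik(position, orientation): joint angles nearest the present ones, or None.
- viewer.get_image(name): name is "scene" or "side" or "wrist"; returns the picture (480x640x3 uint8, red, green, blue); there is no depth.
- viewer.get_calibration(name): a dict with "vfov" (degrees; the focal length in pixels is half the picture's height over the tangent of half this angle, whatever the lens; pixels are square), "cx", "cy" (the principal point, pixels), "dist_coeffs" ([k1, k2, p1, p2, k3] as OpenCV has them; the pictures are not rectified), "eye" and "attitude" of the camera in the world. Camera axes: x right, y down, z forward; pixel columns grow to the right and rows downward; lengths in m; the calibration is good to about 2 mm. A picture is of the moment at which its call begins: read the wrist's pose just before it. get_calibration takes no time and is no camera call; for the wrist camera it gives the pose at the moment of the call.
A pose or a line that the arm cannot do raises manip.PlanningError and nothing moves.
- manip.hand_in(): hands the job in; it is judged then, once.
Readings, each from a call of its own:
- manip.current_clock(): time.
- manip.current_q(): joint angles.
- manip.current_joint_velocities(): joint speeds.
- manip.current_tau(): joint torques, N m.
- manip.current_tool_pos(): TCP position.
- manip.current_tcp_rot(): TCP orientation.
- manip.current_force(): force on the tool from outside, world axes, zero at the start.
- manip.current_wrist_torque(): the same for the moment, N m.
- manip.current_finger_gap(): finger opening in m.
- manip.current_gripper_force(): force on a finger pad.
Only numpy, scipy, OpenCV 4.12 (cv2) and the standard library are available. Lean on these libraries where they do the work, as an engineer would, in place of code of your own. Each camera call takes 0.05 s, during which the arm holds its last target. There are 200 camera calls.

## Task

Close the leak-test pot: draw its cover down level onto the gasket with the four thumb nuts, in two rounds. First turn each nut only about an eighth of a turn clockwise, in star order (one diagonally opposite pair, then the other), so that the cover comes part way down, still clear of the gasket; then go round again until every nut is firmly snug (by feel, about 20 N of clamping each; recheck any that slackens) and the cover lies home. Never let the cover tip by more than about 2 degrees or overtighten a nut (40 N is too much), leave the sleeves and the wrench alone, and let go at the end.

Things in the scene. Friction and masses are not known exactly. Their poses are not given: they have to be found in the camera images.
- pot: blue leak-test pot fixed on the bench, 70 mm high, 170 mm square flange on top. Origin: centre of its underside. Four 8 mm studs stand on the flange at x, y = +-50 mm. Four spring pins at x, y = +-70 mm lift the cover, about 0.9 N per mm each. Its place and yaw vary.
- pot_flange (a point): centre of the pot flange's top, 70 mm above the pot's origin. On the flange lies a square black rubber gasket frame, 124 mm outside, running under the four nuts. It is 3 to 5 mm thick from piece to piece, which cannot be seen under the cover: where the cover comes home must be felt.
- cover: aluminium cover flange, 160 x 160 x 10 mm, 0.6 kg, loose on the studs (12 mm holes). Origin: centre of its underside, 78.7 mm above the pot's origin at the start, floating on the pins; 73 to 75 mm when home on the gasket. A nut snugged while the cover still lies askew slackens as the other nuts bring it level, so it wants checking again at the end.
- cover_plug (a point): top of the brass plug in the middle of the cover, 26 mm above the cover's origin. While the cover floats, the springs load a nut with a few newtons (at most about 8); once it is home, the torque of turning a nut rises steeply, by up to 0.12 N m per 0.1 rad; 0.2 to 0.25 N m is snug, some 15 to 30 N of clamping.
- nut_a: black ribbed thumb nut on the stud at pot-frame x 50, y 50 mm, diagonally across from nut_c. Round head 36 mm wide, 8 to 37 mm above its origin; 22 mm steel foot below. Origin: centre of its underside. Clockwise from above drives it (all nuts alike) down 30 mm per turn, 4.77 mm per rad. Its yaw does not matter for the grasp.
- nut_b: black ribbed thumb nut on the stud at pot-frame x -50, y 50 mm, diagonally across from nut_d. Round head 36 mm wide, 8 to 37 mm above its origin; 22 mm steel foot below. Origin: centre of its underside. Like all: grip TCP about 25 mm above its origin, fingertips just above the cover (grip 40 N is enough), and follow it down while turning.
- nut_c: black ribbed thumb nut on the stud at pot-frame x -50, y -50 mm, diagonally across from nut_a. Round head 36 mm wide, 8 to 37 mm above its origin; 22 mm steel foot below. Origin: centre of its underside. Like all: turning takes 0.04 N m free, plus 0.012 N m per newton of clamping (half that while the cover lies askew).
- nut_d: black ribbed thumb nut on the stud at pot-frame x 50, y -50 mm, diagonally across from nut_b. Round head 36 mm wide, 8 to 37 mm above its origin; 22 mm steel foot below. Origin: centre of its underside. Like all: it starts 0.8 to 2.2 mm clear of the cover and stays where left; the head drives the threaded foot by a spring, 1.2 N m per rad, so the foot lags; pushing down adds clamping.
- sleeve_1: turned dark steel sleeve, 52 mm diameter, 55 mm high, 0.6 kg, upright on the bench beside the pot, a bystander. Origin: centre of its underside.
- sleeve_2: turned dark steel sleeve, 52 mm diameter, 55 mm high, 0.6 kg, upright on the bench beside the pot, a bystander. Origin: centre of its underside.
- wrench: steel open-end wrench, 160 mm long, lying on the bench beyond the pot, a bystander. Origin: near its middle, on its underside.

How it is judged:
On the way, in this order (a step that is already met when the one before it is completed fails the run):
1. first two opposite nuts are each turned down by over 2.5 mm while the other two are still untouched (under 1 mm) (((distance of each of nut_a, nut_c from where it was at the start of the episode above 0.0025 m and distance of each of nut_b, nut_d from where it was at the start of the episode below 0.001 m) or (distance of each of nut_b, nut_d from where it was at the start of the episode above 0.0025 m and distance of each of nut_a, nut_c from where it was at the start of the episode below 0.001 m))), for 0.2 s.
2. then all four nuts are down by over 2.5 mm, with the cover still clear of the gasket (underside over 75.2 mm above the pot's origin) (distance of each of nut_a, nut_b, nut_c, nut_d from where it was at the start of the episode above 0.0025 m and z of cover in the frame of pot above 0.0752 m), for 0.2 s.
At the end, for the whole second after the job is handed in: the cover is home on the gasket (underside under 75.4 mm above the pot's origin), level within 0.8 degrees and at rest, and each nut clamps it with 10 to 40 N (contact force between nut_a and cover between 10 and 40 N and contact force between nut_b and cover between 10 and 40 N and contact force between nut_c and cover between 10 and 40 N and contact force between nut_d and cover between 10 and 40 N and angle between cover's own z axis and vertical below 0.014 rad and z of cover in the frame of pot below 0.0754 m and linear speed of cover below 0.01 m/s); the robot touches nothing.
It fails at once if the cover tips by more than 2.5 degrees (angle between cover's own z axis and vertical above 0.0436 rad).
It fails at once if a nut is overtightened: over 40 N on the cover (contact force between any of nut_a, nut_b, nut_c, nut_d and cover above 40 N).
It fails at once if a sleeve or the wrench is moved by more than 15 mm or a sleeve is tipped (distance of any of sleeve_1, sleeve_2, wrench from where it was at the start of the episode above 0.015 m or angle between any of sleeve_1, sleeve_2's own z axis and vertical above 0.2 rad).
It also fails if it takes over 72 s, if anything falls off the work surface, if the arm or the gripper's body presses on something with over 40 N, if the wrist force passes 120 N, or if a joint passes its speed limit or range.

## Working session

There is one attempt and no reset: what is moved stays moved. The work goes in short steps, each a Python script; the robot and the scene stay as the last script left them, time stands still between calls to the robot, and variables do not carry over. Pictures are saved under pics/ and viewed, at most 10 in all, crops included, and the job is handed in when it is done.

```bash
mkdir -p pics; ls
python3 - <<'E'
from bench import manip, effector, viewer
import cv2
for n in ["scene","side"]:
    im=viewer.get_image(n); cv2.imwrite(f"pics/{n}0.png",im[:,:,::-1]); print(n,viewer.get_calibration(n))
print(manip.current_clock(),manip.current_tcp_rot(),manip.current_force(),manip.current_wrist_torque())
E
```

```text
pics
scene {'vfov': 57.46417871825384, 'cx': 323.52001477825956, 'cy': 241.13565824238813, 'dist_coeffs': array([-0.11023018,  0.        ,  0.        ,  0.        ,  0.        ]), 'eye': array([0.95341179, 0.50864908, 0.53867335]), 'attitude': array([ 0.26371895,  0.86112898, -0.41224879, -0.13769576])}
side {'vfov': 51.11448179231251, 'cx': 331.9217604931597, 'cy': 233.57090514422168, 'dist_coeffs': array([-0.09000316,  0.        ,  0.        ,  0.        ,  0.        ]), 'eye': array([0.50084548, 0.65159866, 0.76392167]), 'attitude': array([-0.09331179,  0.9232799 , -0.37037055,  0.04089969])}
0.1 [ 9.84033446e-01  1.77981284e-01 -1.28615545e-04 -9.07600862e-04] [ 0.12551023  0.15600478 -0.12512431] [-0.02433682  0.02435845  0.00234115]
```

View pics/scene0.png

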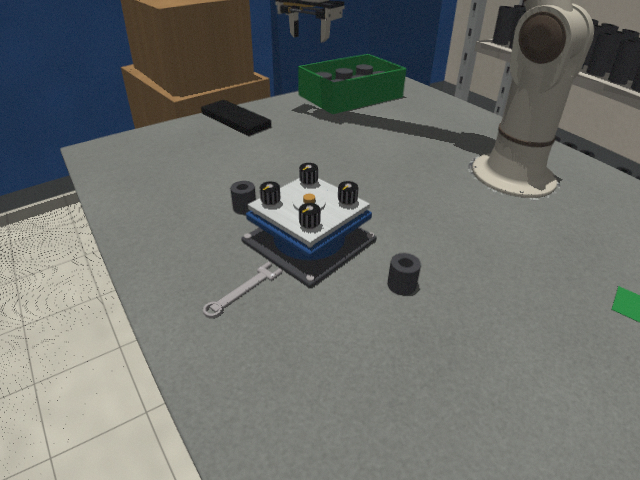

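View pics/side0.png

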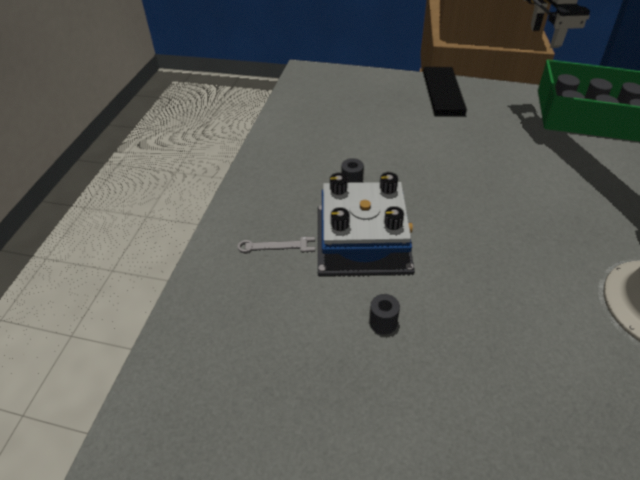

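The scene view shows the white cover, with its orange plug at about (309,199) and nuts at about (270,193), (309,174), (348,193) and (310,216). The side view has the plug at (365,205), with the sleeves and the wrench clear of the cover.

```bash
cat > h.py <<'E'
from bench import manip, effector, viewer
import cv2, numpy as np
from scipy.spatial.transform import Rotation as R
def cast(c,px,z):
    f=240/np.tan(np.radians(c["vfov"])/2); K=np.array([[f,0,c["cx"]],[0,f,c["cy"]],[0,0,1]])
    u=cv2.undistortPoints(np.array(px,float).reshape(-1,1,2),K,np.array(c["dist_coeffs"])).reshape(-1,2)
    d=R.from_quat(c["attitude"]).apply(np.c_[u,np.ones(len(u))]); e=np.array(c["eye"])
    return e+d*((z-e[2])/d[:,2])[:,None]
def plug(im):
    h=cv2.cvtColor(im,cv2.COLOR_RGB2HSV)
    return cv2.inRange(h,(10,120,100),(28,255,255))
def blobs(m,lo):
    n,l,s,c=cv2.connectedComponentsWithStats(m)
    return [(s[i,4],*c[i].round(1)) for i in range(1,n) if s[i,4]>=lo]
def down(yaw): # tool y axis (closing line) at world angle yaw
    y=np.array([np.cos(yaw),np.sin(yaw),0]); z=np.array([0,0,-1.]); x=np.cross(y,z)
    return R.from_matrix(np.c_[x,y,z]).as_quat()
E
python3 - <<'E'
from h import *
for n in ["scene","side"]:
    im=cv2.imread(f"pics/{n}0.png")[:,:,::-1].copy(); c=viewer.get_calibration(n)
    m=plug(im); b=[x for x in blobs(m,15) if 250<x[1]<420 and 150<x[2]<260]
    for x in b: print(n,x,cast(c,[x[1:]],0.1047))
    w=((im.min(2)>120)*255).astype(np.uint8); k=[x for x in blobs(w,500)]; print(k)
    wm=np.zeros_like(w); l=cv2.connectedComponents(w)[1]
    if n=="scene": lab=l[228,310] or l[212,285]
    else: lab=l[205,345] or l[195,365]
    cs=cv2.findContours((l==lab).astype(np.uint8),0,2)[0]; hull=cv2.convexHull(max(cs,key=cv2.contourArea))
    P=cast(c,hull.reshape(-1,2),0.0887)[:,:2].astype(np.float32)
    print(n,cv2.minAreaRect(P*1000))
c=viewer.get_calibration("wrist"); print(c, manip.current_tool_pos())
q=R.from_quat(manip.current_tcp_rot()); print("cam in tcp",q.inv().apply(c["eye"]-manip.current_tool_pos()),(q.inv()*R.from_quat(c["attitude"])).as_matrix().round(3))
E
```

```text
scene (np.int32(64), np.float64(308.8), np.float64(196.9)) [[ 0.58515295 -0.05745572  0.1047    ]]
[(np.int32(1780), np.float64(436.8), np.float64(112.3)), (np.int32(533), np.float64(283.9), np.float64(107.4)), (np.int32(83022), np.float64(180.7), np.float64(316.5)), (np.int32(32719), np.float64(529.7), np.float64(338.4)), (np.int32(681), np.float64(610.1), np.float64(314.9)), (np.int32(1208), np.float64(242.1), np.float64(461.8))]
scene ((763.4346923828125, -108.4031982421875), (934.2750244140625, 873.9920654296875), 49.5288200378418)
side (np.int32(53), np.float64(364.9), np.float64(203.9)) [[ 0.5865622  -0.05566334  0.1047    ]]
[(np.int32(39325), np.float64(110.2), np.float64(267.0)), (np.int32(2930), np.float64(364.1), np.float64(211.9)), (np.int32(1256), np.float64(622.0), np.float64(295.6)), (np.int32(4419), np.float64(35.6), np.float64(448.8))]
side ((586.9624633789062, -58.767578125), (161.52394104003906, 161.0714569091797), 12.961968421936035)
{'vfov': 71.35856678945322, 'cx': 321.35214190679807, 'cy': 237.30946642113494, 'dist_coeffs': array([-0.00577733,  0.        ,  0.        ,  0.        ,  0.        ]), 'eye': array([ 0.30211602, -0.58084636,  0.38385484]), 'attitude': array([ 0.81232695, -0.56355654, -0.08689102,  0.12238832])} [ 0.22738806 -0.60825658  0.24454947]
cam in tcp [ 0.07960457  0.00024681 -0.13930049] [[-0.001 -0.955 -0.297]
 [ 1.    -0.    -0.002]
 [ 0.001 -0.297  0.955]]
```

Run:
```python
from h import *
C=np.array([.586,-.057]); th=np.radians(13)
for y in np.radians(np.arange(-180,180,15)):
    q=manip.solve_ik([*C,.118],down(y)); print(round(np.degrees(y)), None if q is None else np.round(q,2))
best=None
for y in (np.radians(-32),np.radians(58),np.radians(148),np.radians(-122)):
    q=manip.solve_ik([*C,.27],down(y))
    if q is not None and (best is None or abs(q[6])<abs(best[0][6])): best=(q,y)
print("go",np.degrees(best[1])); 
t=manip.current_clock(); manip.movej(best[0]); manip.sleep(.2)
c=viewer.get_calibration("wrist"); im=viewer.get_image("wrist"); print("t",manip.current_clock()-t, manip.current_tool_pos(),C)
cv2.imwrite("pics/w1.png",im[:,:,::-1]); np.save("w1c.npy",c,allow_pickle=True)
print(manip.current_force(),manip.current_wrist_torque())
```

```text
-180 [-0.59  0.69  0.88  1.84 -0.65  0.93 -2.55]
-165 [-0.6   0.7   0.91  1.84 -0.68  0.94 -2.27]
-150 [-0.46  0.61  0.68  1.84 -0.49  0.87 -2.16]
-135 [ 0.4   0.55 -0.45  1.81  0.31  0.85 -2.56]
-120 [ 0.45  0.57 -0.52  1.81  0.36  0.86 -2.34]
-105 [ 0.48  0.58 -0.56  1.81  0.39  0.87 -2.1 ]
-90 [ 0.53  0.6  -0.63  1.8   0.44  0.88 -1.88]
-75 [ 0.56  0.61 -0.67  1.8   0.48  0.9  -1.64]
-60 [ 0.59  0.62 -0.72  1.8   0.51  0.91 -1.41]
-45 [ 0.62  0.64 -0.77  1.8   0.55  0.92 -1.17]
-30 [ 0.66  0.66 -0.82  1.8   0.59  0.94 -0.94]
-15 [ 0.69  0.69 -0.88  1.8   0.64  0.96 -0.72]
0 [ 0.72  0.71 -0.93  1.8   0.68  0.99 -0.49]
15 [ 0.75  0.73 -0.97  1.8   0.71  1.   -0.25]
30 [ 0.77  0.75 -1.    1.8   0.74  1.02 -0.01]
45 [ 0.79  0.77 -1.04  1.8   0.77  1.04  0.23]
60 [ 0.8   0.8  -1.07  1.8   0.8   1.06  0.47]
75 [ 0.78  0.76 -1.02  1.8   0.76  1.03  0.77]
90 [ 0.76  0.75 -0.99  1.8   0.73  1.02  1.04]
105 [ 0.75  0.74 -0.97  1.8   0.72  1.01  1.32]
120 [ 0.9   0.98 -1.31  1.79  1.01  1.23  1.39]
135 [ 0.9   0.98 -1.31  1.79  1.01  1.23  1.65]
150 [ 0.9   0.98 -1.31  1.79  1.01  1.23  1.91]
165 [-0.8   1.04  1.35  1.85 -1.09  1.24 -2.49]
go 58.00000000000001
t 2.5917 [ 0.58596844 -0.05761969  0.26990784] [ 0.586 -0.057]
[-7.67487410e-05 -2.86414396e-01 -2.54710827e-01] [ 0.01369082 -0.17181043 -0.00684315]
```

View pics/w1.png

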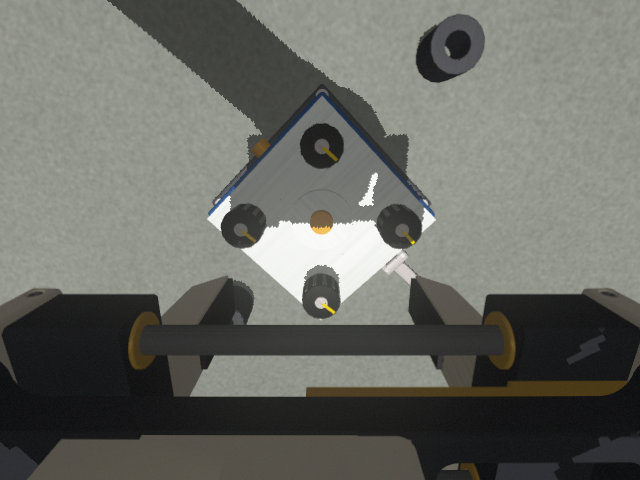

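The wrist view shows the four nuts around the plug. Their stud tips are at about (322,146), (241,230), (402,230) and (321,303), the plug is at (321,222), and nothing obstructs the nuts.

Run:
```python
from h import *
c=np.load("w1c.npy",allow_pickle=True).item(); im=cv2.imread("pics/w1.png")
P=[]
for u,v in [(322,146),(241,230),(402,230),(321,303)]:
    w=im[v-12:v+13,u-12:u+13].astype(int); m=((w.min(2)>75)&(w.max(2)-w.min(2)<30)).astype(np.uint8)
    l=cv2.connectedComponentsWithStats(m)
    i=min(range(1,l[0]),key=lambda i:np.hypot(*(l[3][i]-12))-.05*l[2][i,4]); P.append(l[3][i]+[u-12,v-12]); print(l[2][i,4],P[-1])
for z in (.120,.127,.130):
    X=cast(c,P,z)[:,:2]; print(z,X.round(4).tolist(),X.mean(0),[np.linalg.norm(X[i]-X[j]).round(4) for i,j in((0,3),(1,2))],[np.degrees(np.arctan2(*(X[i]-X[j])[::-1])).round(2) for i,j in((0,3),(1,2))])
b=blobs(plug(im[:,:,::-1].copy()),60); print(b); 
for x in b: print(cast(c,[x[1:]],.1047))
```

```text
143 [321.03496503 145.55944056]
119 [239.66386555 229.12605042]
119 [401.42016807 229.50420168]
126 [320.04761905 301.65079365]
0.12 [[0.5248, -0.0206], [0.5472, -0.121], [0.6249, 0.0019], [0.647, -0.0985]] [ 0.5859726  -0.05954243] [np.float64(0.145), np.float64(0.1454)] [np.float64(147.49), np.float64(-122.26)]
0.127 [[0.5246, -0.0204], [0.5465, -0.1185], [0.6223, 0.0015], [0.6439, -0.0965]] [ 0.58430696 -0.05847831] [np.float64(0.1415), np.float64(0.1419)] [np.float64(147.49), np.float64(-122.26)]
0.13 [[0.5245, -0.0204], [0.5462, -0.1174], [0.6211, 0.0013], [0.6425, -0.0956]] [ 0.58359312 -0.05802227] [np.float64(0.14), np.float64(0.1404)] [np.float64(147.49), np.float64(-122.26)]
[(np.int32(85), np.float64(260.2), np.float64(147.3)), (np.int32(114), np.float64(321.1), np.float64(229.2))]
[[ 0.49791204 -0.06697057  0.1047    ]]
[[ 0.5898723  -0.06139814  0.1047    ]]
```

```bash
cat >> h.py <<'E'
C0=np.array([.585,-.0585]); TH=np.radians(12.6)
N={k:C0+.0707*np.array([np.cos(TH+np.radians(a)),np.sin(TH+np.radians(a))]) for k,a in zip("PQRS",(135,-45,-135,45))} # P,Q opposite; R,S opposite
MID={"P":np.radians(57.6),"Q":np.radians(57.6),"R":np.radians(-32.4),"S":np.radians(-32.4)}
K=.00477
def read(): return np.r_[manip.current_force(),manip.current_wrist_torque()[2]]
def grab(k,z,s0):
    """z: TCP grasp height; s0: start offset (rad) of yaw from the safe middle"""
    x,y=N[k]; yaw=MID[k]+s0
    manip.move_pose([x,y,.155],down(yaw)); manip.servo_line([x,y,z],vel=.15)
    b=read(); effector.close(f_grip=40)
    return yaw,b
def turn(k,z,yaw,dth,b,step,stop=9,rate=1.0,lag0=0.):
    """turn clockwise by dth in steps until torque exceeds stop; returns head angle turned, z, yaw, last reading"""
    x,y=N[k]; t=0; y0=yaw; z0=z; lag=lag0; r=read()-b
    while t<dth-1e-6:
        d=min(step,dth-t); t+=d
        z=z0-K*max(0,t-(lag-lag0)); yaw=y0-t
        manip.servo_line([x,y,z],down(yaw),vel=max(K*d,1e-4)*rate/d)
        r=read()-b; lag=max(0,r[3])/1.2
        print(f"  {k} th {t:.2f} F {r[:3].round(1)} M {r[3]:.3f} z {manip.current_tool_pos()[2]*1000:.2f} t {manip.current_clock():.2f}")
        if r[3]>stop: break
    return t,z,yaw,r
def release(k):
    effector.open_jaws(); x,y=N[k]; manip.servo_line([x,y,.155],vel=.2)
E
python3 - <<'E'
from h import *
print(manip.current_clock())
k="P"; yaw,b=grab(k,.115,.4); print(manip.current_clock(),b.round(2),(read()-b).round(3),manip.current_finger_gap())
t,z,yaw,r=turn(k,.115,yaw,.8,b,.2)
print(z,np.degrees(yaw),manip.current_tool_pos(),manip.current_finger_gap())
E
```

```text
2.6917
4.6333 [ 0.09  0.06 -0.27 -0.01] [-0.27   1.64   0.726  0.051] 0.03552504211076747
  P th 0.20 F [0.7 1.8 0.6] M -0.013 z 114.15 t 4.98
  P th 0.40 F [-0.   4.5  1.1] M 0.043 z 113.20 t 5.33
  P th 0.60 F [0.1 4.1 0.9] M 0.059 z 112.41 t 5.68
  P th 0.80 F [0.9 5.2 0.2] M -0.031 z 111.54 t 6.03
0.11141978357968871 34.68168819476707 [ 0.52561772 -0.01978036  0.11153887] 0.03542436982707159
```

Run:
```python
from h import *
for i in range(6): manip.sleep(.03); print(read().round(3))
release("P"); print(manip.current_clock())
for k in "QRS":
    yaw,b=grab(k,.115,.4); t0=manip.current_clock(); print(k,t0,(read()-b).round(3))
    t,z,yaw,r=turn(k,.115,yaw,.8,b,.4,rate=1.3)
    for i in range(4): manip.sleep(.02); print((read()-b).round(3))
    release(k); print(manip.current_clock())
```

```text
[0.285 5.231 0.177 0.032]
[0.59  5.173 0.888 0.055]
[0.623 4.489 0.371 0.082]
[1.546 5.11  0.42  0.108]
[0.253 4.796 1.54  0.066]
[1.232 5.348 0.652 0.066]
7.625
Q 9.7833 [-0.474  1.634  0.09  -0.02 ]
  Q th 0.40 F [ 0.6  2.4 -0.1] M -0.004 z 113.24 t 10.33
  Q th 0.80 F [1.9 2.8 1.6] M 0.052 z 111.48 t 10.88
[0.134 3.079 1.77  0.075]
[0.703 3.835 1.354 0.074]
[0.779 4.571 1.873 0.065]
[0.039 4.391 1.635 0.088]
12.3417
R 14.3417 [ 0.485 -0.777 -0.158 -0.064]
  R th 0.40 F [ 0.9 -0.7  0.7] M -0.081 z 113.32 t 14.89
  R th 0.80 F [ 0.9 -0.6  3.1] M 0.018 z 111.41 t 15.44
[ 1.368  0.213  3.259 -0.065]
[ 0.763 -0.202  2.656  0.056]
[ 0.476  0.292  3.215 -0.032]
[0.347 0.403 3.467 0.074]
16.9
S 18.8667 [ 1.473 -1.385 -1.096 -0.039]
  S th 0.40 F [ 1.5 -0.1 -0.4] M -0.061 z 113.28 t 19.42
  S th 0.80 F [ 0.2 -0.4  3. ] M 0.021 z 111.50 t 19.97
[ 0.248 -0.578  3.109  0.057]
[ 0.125 -0.964  2.609  0.   ]
[-0.353  0.338  2.265  0.039]
[-0.12  -0.369  3.338  0.01 ]
21.425
```

Run:
```python
from h import *
t=manip.current_clock()
a=np.array([manip.current_wrist_torque()[2] for _ in range(20)]); b=np.array([manip.current_tau()[6] for _ in range(20)])
print(a.round(3),b.round(3),manip.current_clock()-t)
a=[];b=[]
for _ in range(12): manip.sleep(.005); a.append(manip.current_wrist_torque()[2]); b.append(manip.current_tau()[6])
print(np.round(a,3),np.round(b,3),manip.current_clock()-t)
```

```text
[-0.054 -0.054 -0.054 -0.054 -0.054 -0.054 -0.054 -0.054 -0.054 -0.054
 -0.054 -0.054 -0.054 -0.054 -0.054 -0.054 -0.054 -0.054 -0.054 -0.054] [0.025 0.025 0.025 0.025 0.025 0.025 0.025 0.025 0.025 0.025 0.025 0.025
 0.025 0.025 0.025 0.025 0.025 0.025 0.025 0.025] 0.0
[-0.004 -0.037  0.067  0.019  0.075  0.068  0.034  0.006  0.027 -0.012
  0.002  0.022] [0.021 0.017 0.013 0.011 0.008 0.007 0.005 0.004 0.003 0.002 0.001 0.001] 0.09999999999999787
```

```bash
cat >> h.py <<'E'
def tq():
    manip.sleep(.06); return manip.current_tau()[6]
def visit(k,z,dth,stop,big=.1,fine=.05,knee=.11,s0=.5,leave=True):
    x,y=N[k]; yaw=MID[k]+s0; t0=manip.current_clock()
    manip.move_pose([x,y,.146],down(yaw)); fz0=manip.current_force()[2]; manip.servo_line([x,y,z],vel=.2)
    effector.close(f_grip=40); m=m0=tq(); t=0; log=[(0,round(m,3))]
    while t<dth-1e-6 and m<stop:
        d=min(big if m<knee else fine,dth-t); t+=d
        zz=z-K*max(0,t-max(0,m-.02)/1.2)
        manip.servo_line([x,y,zz],down(yaw-t),vel=K*1.2)
        m=tq(); log.append((round(t,2),round(m,3)))
        if m>.5: break
    f=manip.current_force(); f[2]-=fz0
    print(k,log,"F",f.round(1),"Mz",manip.current_wrist_torque()[2].round(3),"z",manip.current_tool_pos()[2].round(5))
    if leave: effector.open_jaws(); manip.servo_line([x,y,.146],vel=.25)
    print("  time",t0,manip.current_clock()); return t,m
E
python3 - <<'E'
from h import *
visit("P",.1115,.45,.13,big=.15)
E
```

```text
P [(0, np.float64(-0.001)), (0.15, np.float64(-0.073)), (0.3, np.float64(-0.08)), (0.45, np.float64(-0.087))] F [-1.5  4.1  5.9] Mz 0.065 z 0.10967
  time 21.525 27.1167
```

```bash
sed -i 's/return manip.current_tau()\[6\]/return -manip.current_tau()[6]/' h.py
python3 - <<'E'
from h import *
visit("Q",.1115,.8,.13,big=.12,fine=.06)
E
```

```text
Q [(0, np.float64(0.001)), (0.12, np.float64(0.106)), (0.24, np.float64(0.111)), (0.3, np.float64(0.09)), (0.42, np.float64(0.104)), (0.54, np.float64(0.124)), (0.6, np.float64(0.12)), (0.66, np.float64(0.122)), (0.72, np.float64(0.137))] F [0.6 6.1 2.2] Mz 0.191 z 0.10878
  time 27.1167 32.9083
```

Run:
```python
from h import *
visit("R",.1115,.9,.17,big=.12,fine=.07,knee=.115)
im=viewer.get_image("side"); cv2.imwrite("pics/s2.png",cv2.resize(im[150:280,290:440,::-1],None,fx=4,fy=4))
```

```text
R [(0, np.float64(-0.003)), (0.12, np.float64(0.076)), (0.24, np.float64(0.071)), (0.36, np.float64(0.008)), (0.48, np.float64(0.043)), (0.6, np.float64(0.099)), (0.72, np.float64(0.175))] F [ 3.6 -0.5  6.9] Mz 0.137 z 0.10901
  time 32.9083 38.225
```

Run:
```python
from h import *
visit("S",.1115,.95,.2,big=.12,fine=.06,knee=.08)
```

```text
S [(0, np.float64(-0.002)), (0.12, np.float64(0.079)), (0.24, np.float64(0.095)), (0.3, np.float64(0.084)), (0.36, np.float64(0.095)), (0.42, np.float64(0.11)), (0.48, np.float64(0.118)), (0.54, np.float64(0.197)), (0.6, np.float64(0.238))] F [2.8 0.5 6.8] Mz 0.226 z 0.11
  time 38.275 44.0333
```

Run:
```python
from h import *
visit("P",.1092,.95,.24,big=.11,fine=.06,knee=.13)
```

```text
P [(0, np.float64(0.001)), (0.11, np.float64(0.133)), (0.17, np.float64(0.121)), (0.28, np.float64(0.189)), (0.34, np.float64(0.219)), (0.4, np.float64(0.264))] F [-2.6  3.5  8.2] Mz 0.281 z 0.10864
  time 44.0333 49.9
```

```bash
sed -i 's|zz=z-K\*max(0,t-max(0,m-.02)/1.2)|zz=z-KZ*max(0,t-max(0,m)/1.2-.05)|; s|^K=.00477|K=.00477; KZ=.0045|' h.py
python3 - <<'E'
from h import *
visit("Q",.1085,.95,.245,big=.12,fine=.07,knee=.13)
E
```

```text
Q [(0, np.float64(0.002)), (0.12, np.float64(0.177)), (0.19, np.float64(0.195)), (0.26, np.float64(0.252))] F [-1.   3.2  3.2] Mz 0.277 z 0.10841
  time 49.9 54.1167
```

Run:
```python
from h import *
visit("R",.1085,.95,.245,big=.12,fine=.07,knee=.13)
```

```text
R [(0, np.float64(-0.002)), (0.12, np.float64(0.179)), (0.19, np.float64(0.195)), (0.26, np.float64(0.255))] F [ 4.9 -0.6  1.8] Mz 0.271 z 0.1086
  time 54.1167 58.7417
```

Run:
```python
from h import *
visit("S",.109,.95,.245,big=.12,fine=.07,knee=.13)
```

```text
S [(0, np.float64(-0.002)), (0.12, np.float64(0.087)), (0.24, np.float64(0.072)), (0.36, np.float64(0.071)), (0.48, np.float64(0.07)), (0.6, np.float64(0.07)), (0.72, np.float64(0.071)), (0.84, np.float64(0.071)), (0.95, np.float64(0.073))] F [ 4.3  0.1 -4.6] Mz -0.007 z 0.10505
  time 58.7417 64.6083
```

Run:
```python
from h import *
a=viewer.get_image("scene")[150:260,230:390,::-1]; b=viewer.get_image("wrist")[:,:,::-1]
cv2.imwrite("pics/n1.png",cv2.resize(a,None,fx=5,fy=5,interpolation=cv2.INTER_CUBIC)); cv2.imwrite("pics/n2.png",b)
print(manip.current_clock(),manip.current_finger_gap(),manip.current_tool_pos())
```

```text
64.7083 0.09160265418447734 [0.62248803 0.0009719  0.14567256]
```

View pics/n1.png

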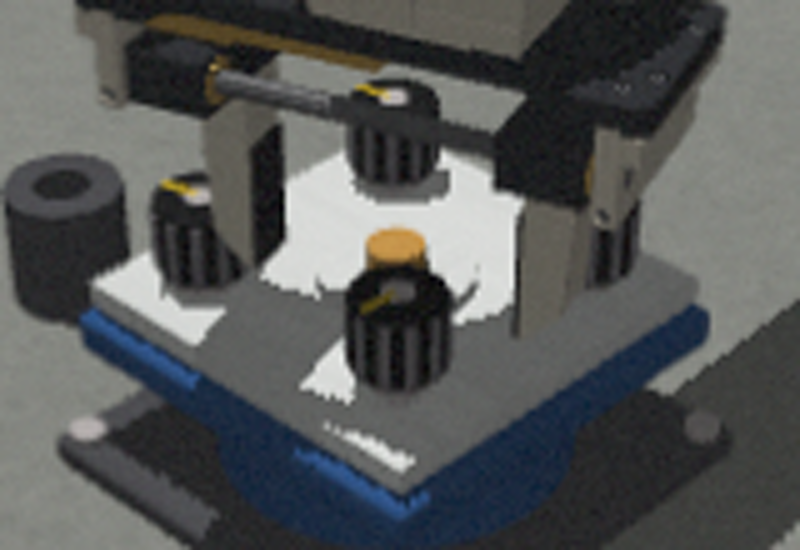

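View pics/n2.png

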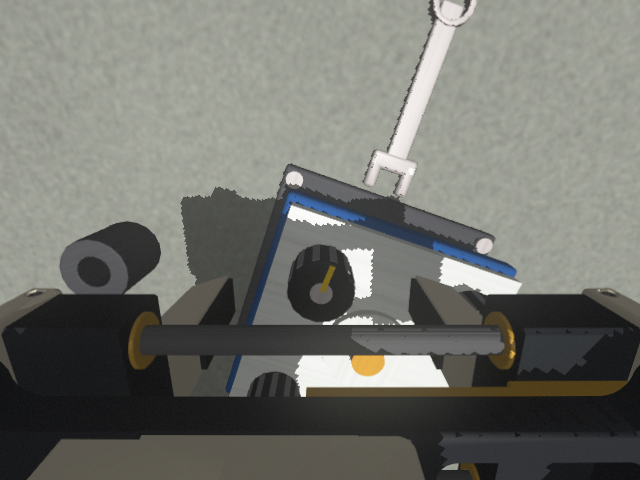

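The scene crop shows nut S's mark at about (365,308), pointing left and down. The Q and R marks point left and slightly up, so S has turned less than they have. I'll measure the mark angles.

Run:
```python
from h import *
def ang(c,a,b,z=.124):
    X=cast(c,[a,b],z); d=X[1]-X[0]; return np.degrees(np.arctan2(d[1],d[0])).round(0), (np.linalg.norm(d)*1000).round(1)
c=np.load("w1c.npy",allow_pickle=True).item(); 
for n,a,b in [("P",(322,146),(334,157)),("R",(241,230),(253,241)),("S",(402,230),(412,243)),("Q",(321,303),(333,312))]: print("init",n,ang(c,a,b))
print("S now wrist",ang(viewer.get_calibration("wrist"),(321,294),(332,268)))
s=viewer.get_calibration("scene"); f=lambda x,y:(230+x/5,150+y/5)
print("S",ang(s,f(401,288),f(366,308)),"Q",ang(s,f(197,190),f(165,183)),"R",ang(s,f(393,97),f(358,88)))
```

```text
init P (np.float64(16.0), np.float64(13.3))
init R (np.float64(12.0), np.float64(14.3))
init S (np.float64(7.0), np.float64(15.6))
init Q (np.float64(18.0), np.float64(15.0))
S now wrist (np.float64(11.0), np.float64(16.0))
S (np.float64(12.0), np.float64(16.6)) Q (np.float64(-55.0), np.float64(12.8)) R (np.float64(-60.0), np.float64(15.3))
```

View pics/s2.png

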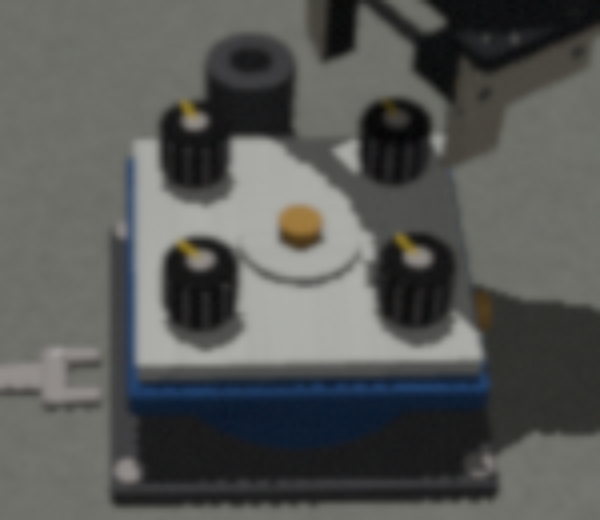

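The side crop, taken at t=38 s, shows all four marks turned alike. So S was still turned down after round 1 and got unscrewed later, most likely by the low transfer moves. I have 7 s left, so I'll spend one fast visit to S, then open and hand in.

Run:
```python
from h import *
x,y=N["S"]; yaw=MID["S"]+.8; z=.114; clk=manip.current_clock
log=[]
manip.move_pose([x,y,z],down(yaw)); log.append(("down",clk()))
effector.close(f_grip=40); log.append(("closed",clk()))
t=.9; manip.servo_line([x,y,z-K*(t-.06)],down(yaw-t),vel=K*1.8)
def m_(): manip.sleep(.045); return -manip.current_tau()[6]
m=m_(); log.append((t,round(m,3),clk()))
while m<.235 and t<1.66 and clk()<70.75:
    t+=.11 if m<.12 else .06
    manip.servo_line([x,y,z-KZ*max(0,t-max(0,m)/1.2-.02)],down(yaw-t),vel=K*1.8)
    m=m_(); log.append((round(t,2),round(m,3),round(clk(),2)))
f=manip.current_force()
effector.open_jaws(); log.append(("open",clk(),manip.current_finger_gap()))
if clk()<71.3:
    im=viewer.get_image("side"); cv2.imwrite("pics/s3.png",cv2.resize(im[150:280,290:440,::-1],None,fx=4,fy=4))
print(log,f)
```

```text
[('down', 65.7083), ('closed', 66.6333), (0.9, np.float64(0.041), 67.725), (1.01, np.float64(0.11), 68.03), (1.12, np.float64(0.107), 68.33), (1.23, np.float64(0.103), 68.62), (1.34, np.float64(0.158), 68.92), (1.4, np.float64(0.169), 69.22), (1.46, np.float64(0.209), 69.51), (1.52, np.float64(0.251), 69.8), ('open', 70.825, 0.0915187733106107)] [ 4.13383925  2.5641038  -0.64130168]
```

```bash
python3 -c "
from bench import manip
print(manip.hand_in(), manip.current_clock())"
```

```text
the job is handed in; nothing more can be done
the job is handed in; nothing more can be done
```

I handed the job in at about 70.9 s with all four nuts last felt snug at 0.25–0.26 N m and the jaws open; the verdict was not shown. Nut S came unscrewed after its second visit, probably brushed during my low transfer moves, and I re-tightened it last; I did not recheck the other three after that, and P had gone longest unchecked.

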